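# Pin the trays of a freezer rack with its locking rod

### The arm

A 6-joint arm with a two-finger parallel gripper is mounted at the origin on the work surface. World frame = base frame: x ahead of the robot, y to its left, z up, the work surface at z = 0. Lengths are in m, angles in rad, forces in N, time in s.
With the tool pointing down it reaches from about 0.4 to 0.925 m from the base axis. Payload 12.5 kg.
Tool frame: the origin (TCP) lies midway between the tips of the shut fingers; the grasp point (between the pads) lies robot.grasp_offset behind it (robot.grasp_offset is the distance from the TCP to the grasp point, in m); z points along the fingers, y is the line along which they close (so a half turn about z gives the same grasp; the last joint's range is limited). The gripper opens to 95 mm and grips with 3 to 60 N. Pads are 20 mm wide; open, the fingers measure 119 mm over their backs; the gripper's body (75 mm by 180 mm) begins 59 mm behind the grasp point.
Start: joints at [1.098, 0.491, 1.559, -0, 1.092, -0.106], TCP at [0.224, 0.583, 0.215] pointing down, gripper open.
Joint ranges: [-3.1, 3.1], [-0.84, 2.19], [0.05, 2.79], [-1.13, 4.28], [0.06, 2.93], [-2.69, 2.69]. Speed limits (rad/s): [2.22, 2.22, 2.79, 3.14, 3.14, 3.14].

### API

Orientations are given as [roll, pitch, yaw] about the fixed x, y, z axes, in that order (R = Rz(yaw) Ry(pitch) Rx(roll)).
In Python, from bench import robot gives the robot as it stands.
- The arm moves only by the tool arm_command, never from a script. Its argument "increments" is a list of rows, each a list of 3 entries, a list of its own where there are three numbers: the shift along the tool's x, y, z in mm, then the turn, a rotation vector about the tool's x, y, z in degrees, then the closure, from 0 (fully open) to 1 (shut). In form: [[[x, y, z], [ax, ay, az], claw], ...]. A call has 1 to 5 rows; each row shifts and turns the commanded pose from where the row before left it, along the tool's axes as they then stand; what a row does not reach is not made up. A row lasts 1/12 s, in which the tool goes at most 41.7 mm and 7.16 degrees, less where a joint would pass 70% of its speed; a pose out of reach is approached as far as the arm can. A call with a gripper value outside its range is refused whole. The fingers move at their own pace and stop on an object; "grip_force" is the grip in N (left out, the last holds). Time passes only in rows, so rows that do not move let the fingers close. It gives the time, the measured TCP pose, the force, the opening and the grip force at its end, in the units of the state.
- robot.state(): the state, without advancing time (a new reading comes with each control period).
- robot.capture(name): name is "side" or "top"; returns the picture (480x640x3 uint8, red, green, blue); there is no depth.
- robot.get_calibration(name): a dict with "camera_matrix" (3x3 intrinsics, pixels), "k1" (the pictures are not rectified: a ray, as slopes to the right and down, at radius r is drawn at 1 + k1 r^2 times it, then the intrinsics apply), "world_from_camera" (4x4, takes a point from camera to world coordinates). Camera axes: x right, y down, z forward; pixel columns grow to the right and rows downward; lengths in m; the calibration is good to about 2 mm. A picture is of the moment at which its call begins. get_calibration takes no time and is no camera call.
- robot.hand_in(): hands the job in; it is judged then, once.
The state is a dict: "time": time; "q": joint angles; "joint_vel": joint speeds; "joint_torque": joint torques, N m; "eef_pos": TCP position; "ee_rot": TCP orientation; "contact_force": force on the tool from outside, world axes, zero at the start; "wrist_torque": the same for the moment, N m; "width": opening from 0.0 (shut) to 1.0 (fully open); "gripper_force": force on a finger pad.
Only numpy, scipy, OpenCV 4.12 (cv2) and the standard library are available. Lean on these libraries where they do the work, as an engineer would, in place of code of your own. Each camera call takes 0.05 s, during which the arm holds its last target. There are 200 camera calls.

### The job

Get the sample rack ready to go back in the freezer: slide the pulled-out upper tray gently all the way in, then take the locking rod from its stand and push it down through the rack's tabs until it is fully home, so that it pins both trays. The trays are loose in their runners, so feel for the holes and never force the rod, and do not disturb the vial and sample boxes on the bench.

Things in the scene. Friction and masses are not known exactly. Their poses are not given: they have to be found in the camera images.
- rack: Two-tier steel freezer rack, fixed. Origin on the bench under the locking rod's axis; x points from its open front into it (trays slide in along +x), y sideways, z up. Body: x 13 to 160 mm, y +-77, z to 138 (flat wire bail at the rear, to 143). Four tabs stick out in front (x -13 to 13, y +-15 mm, 4 mm thick), each with a 10 mm hole meant for x = y = 0. Fixed ones: top tab z 134-138, foot tab z 14-18.
- top_hole (a point): Centre of the rod hole on the upper face of the top tab of the rack, 138 mm above the bench; the rod's collar seats here. Axes as the rack's.
- foot_hole (a point): Centre of the rod hole on the upper face of the foot tab, 18 mm above the bench, straight under top_hole. Below it two brass spring jaws (z 5 to 12 mm) grip the rod: pushing its end through them, the last 8 mm or so, takes about 3 to 8 N, and they then hold it.
- upper_tray (a joint): How far the upper tray (pink-banded box) is out, m: 0 at its hard stop; grows towards the rack's -x; friction 4 N. Its flat front lip, 136 mm wide, z 82-106 mm, has its face at rack x = 13 mm minus this value; push it beside the tab. Its tab: z 82-86 mm. Loose sideways, it lies over to one side: its hole is 3 to 6.5 mm off the axis along the rack's y, side unmeasured; 2 N on the tab shifts it.
- lower_tray (a joint): How far the lower tray (green-banded box) is out, m; it starts at 0, its hard stop. Friction 4 N. Its tab: z 30-34 mm. Loose sideways too, independently of the upper tray: its hole may lie anywhere up to 6.5 mm off the axis along the rack's y, either way, unmeasured; 2 N on the tab shifts it.
- rod: Steel locking rod, 8 mm thick, about 0.09 kg, hanging upright by its collar in the stand. Origin: centre of its lower end, z up along it. Lower end chamfered to 6 mm over 3 mm. Collar 22 mm wide, z 134 to 138 mm. Orange flat grip z 138 to 174 mm, 16 mm thick along the rod's y, 30 mm wide along x. Fully home in the rack the collar rests on the top tab and the lower end is 4 mm above the bench.
- rod_collar (a point): Centre of the underside of the rod's collar, 134 mm above the rod's lower end, on its axis.
- stand: White stand fixed to the bench, 110 x 70 mm foot, 100 x 50 mm top plate at z 150 to 154 mm with two 11 mm holes 44 mm apart along its x; the rod hangs in the one at x = -22 mm, its collar on the top plate, lower end 20 mm above the bench. Origin: centre of its underside.
- sample_box: Open white sample box with a green band, full of capped tubes, 135 x 135 x 46 mm, loose. Origin: centre of its underside. Leave it alone.
- shut_box: Closed small box with a blue band, 76 x 76 x 50 mm, loose. Origin: centre of its underside. Leave it alone.
- vial: Single tube with yellow cap, 13 mm in diameter, 46 mm high, standing loose on the bench. Origin: centre of its underside. Leave it alone.
There are look-alikes about, which are no part of the job. There is more than one size of the rod; the one meant has the size given above.

How it is judged:
By the outcome, as a careful person would: the job done as asked, in the order asked, and still so for the second after the job is handed in, with the robot touching nothing.
It also fails if it takes over 72 s, if anything falls off the work surface, if the arm or the gripper's body presses on something with over 40 N, if the wrist force passes 120 N, or if a joint passes its speed limit or range.

## Working session

There is one attempt and no reset: what is moved stays moved. The work goes in short steps, Python scripts to look and compute and a tool call to move; the robot and the scene stay as the last step left them, time stands still between calls to the robot, and variables do not carry over. Pictures are saved under pics/ and viewed, at most 10 in all, crops included, and the job is handed in when it is done.

Besides the shell and the picture viewer there is one more tool, called after "Request:" by a JSON object that holds its "op" and its "data". arm_command: Moves the arm, as the interface text tells. Its arguments: {"type":"object","properties":{"increments":{"type":"array","items":{"type":"array"}},"grip_force":{"type":"number"}},"required":["increments"]}

```bash
mkdir -p pics
python3 - <<'E'
from bench import robot
import cv2
for n in("side","top"):
    cv2.imwrite(f"pics/{n}0.png",robot.capture(n)[:,:,::-1])
    c=robot.get_calibration(n);print(n,c)
print(robot.state(),robot.grasp_offset)
E
```

```text
side {'camera_matrix': array([[472.96780764,   0.        , 325.04533348],
       [  0.        , 472.96780764, 249.79825724],
       [  0.        ,   0.        ,   1.        ]]), 'k1': -0.06328736823496556, 'world_from_camera': array([[ 0.96416443, -0.1809945 ,  0.19397922,  0.31009229],
       [-0.26486701, -0.69869157,  0.66458676, -0.65328818],
       [ 0.0152451 , -0.69214961, -0.72159303,  0.81028012],
       [ 0.        ,  0.        ,  0.        ,  1.        ]])}
top {'camera_matrix': array([[488.71746779,   0.        , 317.8438385 ],
       [  0.        , 488.71746779, 229.7672958 ],
       [  0.        ,   0.        ,   1.        ]]), 'k1': -0.04324552609489015, 'world_from_camera': array([[ 1.27937897e-02, -9.82231080e-01,  1.87238952e-01,
         3.34267444e-01],
       [-9.99918144e-01, -1.25965054e-02,  2.24346142e-03,
        -3.32039619e-02],
       [ 1.54958939e-04, -1.87252328e-01, -9.82311835e-01,
         1.07049396e+00],
       [ 0.00000000e+00,  0.00000000e+00,  0.00000000e+00,
         1.00000000e+00]])}
{'time': 0.1, 'q': array([ 1.09837179e+00,  4.91525857e-01,  1.55939517e+00,  3.42212010e-05,
        1.09169615e+00, -1.05570892e-01]), 'joint_vel': array([ 1.32336261e-03, -2.86494197e-03, -2.11019366e-03,  1.41724142e-05,
        7.82240230e-04,  1.54812665e-04]), 'joint_torque': array([ 2.73977807e-03, -6.13619328e+01, -2.58608383e+01,  6.93917018e-02,
        4.70392965e-02, -3.75467550e-05]), 'eef_pos': array([0.22403047, 0.58323729, 0.21410138]), 'ee_rot': array([-3.14057703e+00, -1.38142561e-04,  2.77472315e+00]), 'contact_force': array([-0.11421318,  0.09176265, -0.0822171 ]), 'wrist_torque': array([ 0.03152241, -0.01107176, -0.00949851]), 'gripper_force': 0.0, 'width': 0.9975060149993138} 0.0188
```

View pics/side0.png

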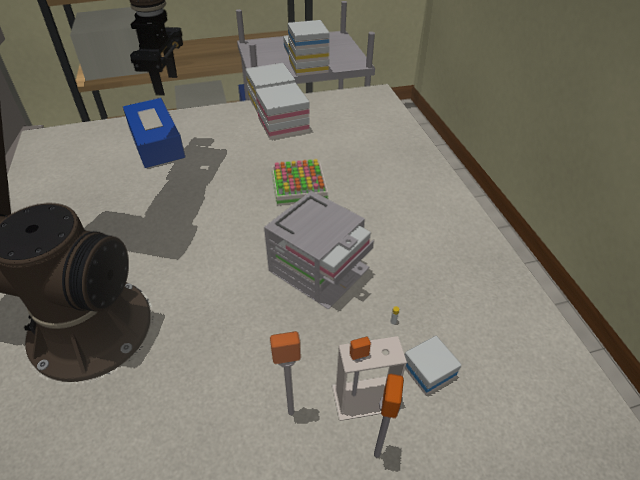

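View pics/top0.png

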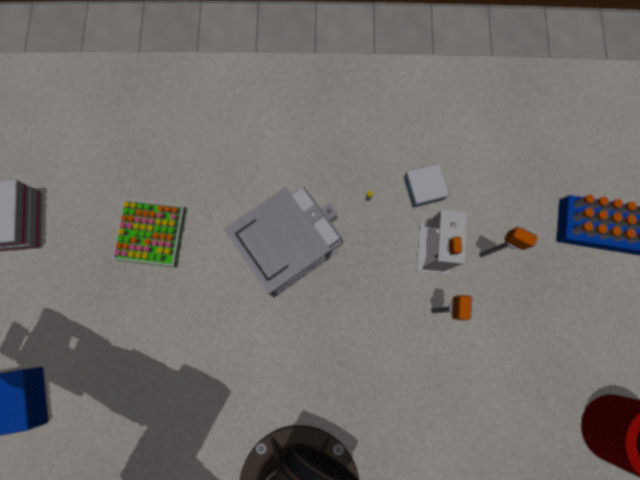

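The side picture shows the rack at about (318,245). The upper tray sticks out towards the lower right, and the stand is at (370,375). There are three rod candidates with orange grips:
- (360,348): hangs in the stand. It fits the description, being in the hole at the stand's x = -22.
- (285,348): a bigger one standing free on the bench.
- (392,395): a bigger one standing free on the bench.

I'll confirm with an enlarged crop.

```bash
cat > h.py <<'E'
import numpy as np, cv2
from bench import robot
def ray(n,u,v):
    c=robot.get_calibration(n);K=c["camera_matrix"];T=c["world_from_camera"]
    d=np.array([(u-K[0,2])/K[0,0],(v-K[1,2])/K[1,1]]);s=d.copy()
    for _ in range(10): s=d/(1+c["k1"]*(s@s))
    return T[:3,3],T[:3,:3]@np.r_[s,1]
def atz(n,u,v,z):
    o,d=ray(n,u,v);return o+d*(z-o[2])/d[2]
def proj(n,p):
    c=robot.get_calibration(n);K=c["camera_matrix"];T=c["world_from_camera"]
    q=(np.asarray(p,float)-T[:3,3])@T[:3,:3];s=q[...,:2]/q[...,2:]
    s=s*(1+c["k1"]*(s**2).sum(-1,keepdims=True))
    return s*[K[0,0],K[1,1]]+K[:2,2]
E
python3 - <<'E'
import cv2,numpy as np
s=cv2.imread('pics/side0.png');t=cv2.imread('pics/top0.png')
def c(im,x,y,w,h): return cv2.resize(im[y:y+h,x:x+w],(400,300),interpolation=cv2.INTER_CUBIC)
a=np.hstack([c(s,260,190,120,90),c(s,320,325,120,90)])
b=np.hstack([c(t,225,180,133,100),c(t,400,190,100,75)])
cv2.imwrite('pics/crop0.png',np.vstack([a,b]))
E
```

```text
(no output)
```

View pics/crop0.png

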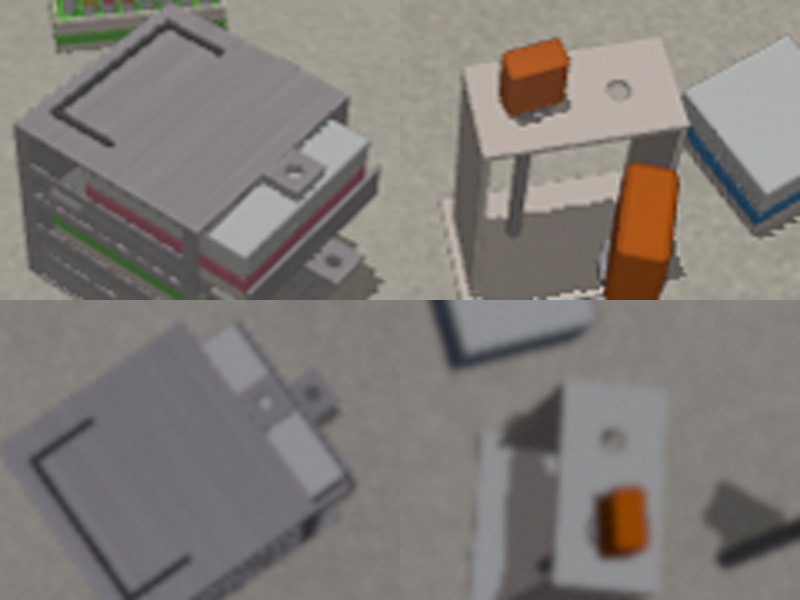

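The crop confirms it: the rod in the stand has the small collar and grip, hanging by its collar. The upper tray's tab hole is visible at side (360.5,268) and top (329,211), and the top-tab hole at side (348.5,241.6) and top (313,214). Now I'll fit the poses.

```bash
cat > fit.py <<'E'
from h import *
from scipy.optimize import least_squares,minimize
I={n:cv2.imread(f'pics/{n}0.png') for n in("side","top")}
def tf(p,P):
    c,s=np.cos(p[2]),np.sin(p[2]);P=np.asarray(P,float)
    return np.c_[p[0]+c*P[:,0]-s*P[:,1],p[1]+s*P[:,0]+c*P[:,1],P[:,2]]
# rack clicks (crop->px)
S=lambda x,y:(260+x*.3,190+y*.3); T=lambda x,y:(225+x/3.0075,180+(y-300)/3)
m=1e-3
obj=np.array([[160,77,138],[160,-77,138],[13,77,138],[13,-77,138],[0,0,138]])*m
side=[S(15,128),S(170,12),S(197,228),S(350,100),S(295,172)]
# which corner is which: try both y-signs via init
top={4:T(265,402),1:T(0,445),3:T(182,323)}
best=None
for sw in(0,1):
  idx=[0,1,2,3,4] if not sw else [1,0,3,2,4]
  for y0 in np.arange(0,6.3,.5):
    def r(p):
        a=(proj("side",tf(p[:3],obj[idx]))-side).ravel()
        return np.r_[a,(proj("top",tf(p[:3],obj[4:5]))-T(265,402)).ravel()]
    q=least_squares(r,[.55,0,y0])
    if best is None or q.cost<best[0].cost:best=(q,idx)
q=best[0];p=q.x;print("rack",p*[1000,1000,57.2958],q.cost,np.round(q.fun,1),best[1])
for n,hp in(("side",S(335,260)),("top",T(313,393))):
    w=atz(n,*hp,.086); w0=atz(n,*(S(295,172) if n=="side" else T(265,402)),.138)
    c,s=np.cos(p[2]),np.sin(p[2]);R=np.array([[c,s],[-s,c]])
    print(n,"tray hole in rack",R@(w[:2]-p[:2])*1e3,"top hole",R@(w0[:2]-p[:2])*1e3, w0)
# grip by IoU, z 158..194 mm
g=np.array([[x,y,z] for x in(-15,15) for y in(-8,8) for z in(158,194)])*m
mk={}
for n,(x,y,w,h) in{"side":(345,330,27,32),"top":(445,232,22,26)}.items():
    im=I[n].astype(int);k=((im[:,:,2]>im[:,:,0]+60)).astype(np.uint8);z=np.zeros_like(k);z[y:y+h,x:x+w]=k[y:y+h,x:x+w]
    mk[n]=cv2.resize(z*255,None,fx=8,fy=8,interpolation=cv2.INTER_LINEAR)>127
def iou(p,n):
    h=cv2.convexHull(((proj(n,tf(p,g))+.5)*8).astype(np.float32)).round().astype(int)
    a=np.zeros(mk[n].shape,np.uint8);cv2.fillConvexPoly(a,h,1);a=a>0
    return (a&mk[n]).sum()/(a|mk[n]).sum()
v,u=np.nonzero(mk["side"]);w=atz("side",u.mean()/8,v.mean()/8,.176)
for ns in(("side","top"),("side",),("top",)):
  b=min((minimize(lambda p:-sum(iou([p[0]/1e3,p[1]/1e3,p[2]/10],n) for n in ns),[w[0]*1e3,w[1]*1e3,y0*10],method="Nelder-Mead",options=dict(initial_simplex=np.array([w[0]*1e3,w[1]*1e3,y0*10])+[[0,0,0],[6,0,0],[0,6,0],[0,0,4]])) for y0 in np.arange(0,3.1,.5)),key=lambda q:q.fun)
  print("grip",ns,b.x[:2],b.x[2]*5.72958,b.fun)
print("empty hole",atz("side",386,352,.154),atz("top",453,225,.154))
E
python3 fit.py
```

```text
Traceback (most recent call last):
  File "fit.py", line 21, in <module>
    q=least_squares(r,[.55,0,y0])
  File "fit.py", line 20, in r
    return np.r_[a,(proj("top",tf(p[:3],obj[4:5]))-T(265,402)).ravel()]
                    ~~~~^^^^^^^^^^^^^^^^^^^^^^^^^^
  File "h.py", line 11, in proj
    c=robot.get_calibration(n);K=c["camera_matrix"];T=c["world_from_camera"]
ValueError: time passes only in moves, steps and waits
```

```bash
python3 - <<'E'
s=open('h.py').read()
s=s.replace("def ray","CAL={n:robot.get_calibration(n) for n in('side','top')}\ndef ray",1).replace("c=robot.get_calibration(n);","c=CAL[n];")
open('h.py','w').write(s)
E
python3 fit.py 2>&1 | tail -12
```

```text
rack [542.66617043 -23.82171278 126.69621093] 9.09631940905328 [-0.8 -0.7 -0.1 -2.9  0.6  2.2  0.1 -1.4  0.1 -0.1  1.2  0.3] [0, 1, 2, 3, 4]
side tray hole in rack [-35.71590984   3.14034017] top hole [0.05874398 0.28983538] [ 0.54239867 -0.02394781  0.138     ]
top tray hole in rack [-35.28295525   2.57131347] top hole [ 1.56398637 -1.90840284] [ 0.54326176 -0.02142728  0.138     ]
grip ('side', 'top') [ 476.76490227 -286.70862484] 162.79499294558264 -1.3259119048796262
grip ('side',) [ 476.94680015 -286.23017164] 162.8280392875911 -0.7927327456460976
grip ('top',) [ 479.7264817  -287.70621631] 27.885149814288525 -0.5489422268227987
empty hole [ 0.52096187 -0.29207875  0.154     ] [ 0.52159995 -0.29035157  0.154     ]
```

```bash
python3 - <<'E'
s=open('fit.py').read()
s=s.replace("return np.r_[a,(proj(\"top\",tf(p[:3],obj[4:5]))-T(265,402)).ravel()]","return np.r_[a,(proj('top',tf(p[:3],obj[[4,1,3]]))-[T(265,402),T(0,445),T(182,323)]).ravel()]").replace("[.55,0,y0])","[.55,0,y0],loss='soft_l1')")
s=s.replace("im[:,:,2]>im[:,:,0]+60","im[:,:,2]>1.7*im[:,:,0]+10")
s=s.replace('print("empty','for n in mk:\n  v,u=np.nonzero(mk[n]);r=cv2.minAreaRect(np.c_[u,v].astype(np.float32));print(n,u.mean()/8,v.mean()/8,u.min()/8,u.max()/8,v.min()/8,v.max()/8,r)\nprint("empty')
open('fit.py','w').write(s)
E
python3 fit.py 2>&1 | tail -12
python3 - <<'E'
import cv2
i=cv2.imread('pics/top0.png');print(i[236:256:2,447:466:2,2]-0);print(i[236:256:2,447:466:2,0])
E
```

```text
rack [542.69648412 -23.6156513  126.39969095] 6.851647549189319 [-0.6 -1.1  0.3 -3.   0.4  2.   0.2 -1.4  0.1 -0.1  1.1  0.3 -0.7  1.4
  0.7 -0.5] [0, 1, 2, 3, 4]
side tray hole in rack [-35.87955331   3.1021394 ] top hole [-0.09062656  0.43681466] [ 0.54239867 -0.02394781  0.138     ]
top tray hole in rack [-35.44365968   2.53536095] top hole [ 1.42597205 -1.75360415] [ 0.54326176 -0.02142728  0.138     ]
grip ('side', 'top') [ 477.35522921 -286.3093028 ] 167.77649850978776 -1.5296290529328962
grip ('side',) [ 477.16922671 -286.18723539] 169.3206258974814 -0.8308849495020835
grip ('top',) [ 479.23423223 -286.16902132] 21.861528271612006 -0.7083996688530854
side 360.1589131721339 348.0588117179574 350.0 370.875 337.0 359.875 ((2883.65087890625, 2784.0283203125), (158.65142822265625, 185.024658203125), 74.05460357666016)
top 455.72863725841086 245.63204634931998 450.0 461.875 237.0 253.875 ((3647.5, 1963.5), (94.99998474121094, 134.99996948242188), -0.0)
empty hole [ 0.52096187 -0.29207875  0.154     ] [ 0.52159995 -0.29035157  0.154     ]
[[143 142 138 128 129 132 134 140 143 139]
 [134 113  97 111 139 141 140 137 143 137]
 [132  79  61 103 140 144 144 138 142 137]
 [132  73  57  94 140 143 143 138 142 136]
 [118  70  52  90 139 144 144 133 138 136]
 [108  72  53  88 137 143 143 134 138 136]
 [108  73  52  85 138 143 143 135 137 136]
 [113  71  51  79 130 140 141 137 139 134]
 [134  88  56  66  94 103 110 130 141 134]
 [142 120  92  94  99 112 132 141 142 136]]
[[145 145 139 116 102  98 105 133 144 137]
 [137 109  86  44  25  17  31 101 143 135]
 [132  60  13   2   0   1  15  94 142 134]
 [132  53   6   0   3   0  10  91 142 134]
 [119  50   0   0   1   4   9  80 139 133]
 [111  57   3   0   0   0   1  71 135 133]
 [110  59   3   3   4   0   0  60 131 132]
 [115  58   4   8   2   6   6  64 132 130]
 [137  78   7   0   8  21  55 106 141 129]
 [144 117  76  76  80  98 129 142 144 132]]
```

Fit results:
- **Rack:** about (542.7, -23.6) mm, yaw 126.4°. The upper tray is about 36 mm out, with its hole on the rack's +y side.
- **Rod:** (477.3, -286.3) mm, grip yaw about 168°.

First I'll shut the gripper and turn it to line up with the rack, then go in front of the tray lip.

Request:
{"op": "arm_command", "data": {"increments": [[[0,0,0],[0,0,6.52],1],[[0,0,0],[0,0,6.52],1],[[0,0,0],[0,0,6.52],1],[[0,0,0],[0,0,6.52],1],[[0,0,0],[0,0,6.52],1]], "grip_force": 20}}

```text
time: 0.52
eef_pos: [0.224, 0.5833, 0.2143]
ee_rot: [-3.141, 0.0, 2.2]
contact_force: [0.1, -0.2, 0.1]
width: 0.701
gripper_force: 0.0
```

Request:
{"op": "arm_command", "data": {"increments": [[[-38.8,-7.5,0],[0,0,0],1],[[-38.8,-7.5,0],[0,0,0],1],[[-38.8,-7.5,0],[0,0,0],1],[[-38.8,-7.5,0],[0,0,0],1],[[-38.8,-7.5,0],[0,0,0],1]]}}

```text
time: 0.93
eef_pos: [0.3092, 0.4033, 0.2144]
ee_rot: [-3.141, 0.0, 2.206]
contact_force: [1.2, 0.7, -0.9]
width: 0.355
gripper_force: 0.0
```

Request:
{"op": "arm_command", "data": {"increments": [[[-38.8,-7.5,0],[0,0,0],1],[[-38.8,-7.5,0],[0,0,0],1],[[-38.8,-7.5,0],[0,0,0],1],[[-38.8,-7.5,0],[0,0,0],1],[[-38.8,-7.5,0],[0,0,0],1]]}}

```text
time: 1.35
eef_pos: [0.3942, 0.2248, 0.2146]
ee_rot: [-3.142, -0.0, 2.206]
contact_force: [1.1, 0.8, 0.2]
width: 0.023
gripper_force: 0.0
```

Request:
{"op": "arm_command", "data": {"increments": [[[-38.8,-7.5,0],[0,0,0],1],[[-38.8,-7.5,0],[0,0,0],1],[[-38.8,-7.5,0],[0,0,0],1],[[-38.8,-7.5,0],[0,0,0],1],[[-38.8,-7.5,0],[0,0,0],1]]}}

```text
time: 1.77
eef_pos: [0.4791, 0.0462, 0.2146]
ee_rot: [-3.142, -0.0, 2.206]
contact_force: [0.3, 1.4, 0.1]
width: 0.007
gripper_force: 0.0
```

Request:
{"op": "arm_command", "data": {"increments": [[[-38.8,-7.5,0],[0,0,0],1],[[-38.8,-7.5,0],[0,0,0],1],[[-38.8,-7.5,0],[0,0,0],1],[[-38.8,-7.5,0],[0,0,0],1],[[0,0,0],[0,0,0],1]]}}

```text
time: 2.18
eef_pos: [0.5489, -0.0999, 0.214]
ee_rot: [3.141, 0.001, 2.202]
contact_force: [-0.3, 0.2, -0.5]
width: 0.002
gripper_force: 0.0
```

```bash
cat >> h.py <<'E'
from scipy.spatial.transform import Rotation as Ro
RK=np.array([.5427,-.0236]);RY=np.deg2rad(126.4)
def rk():
    "TCP in rack axes (mm), tool rot, force in rack axes"
    s=robot.state();c,d=np.cos(RY),np.sin(RY);R=np.array([[c,d,0],[-d,c,0],[0,0,1]])
    p=R@(s["eef_pos"]-np.r_[RK,0])*1e3
    print("t%.2f"%s["time"],"rack",p.round(1),"world",(s["eef_pos"]*1e3).round(1),"rpy",np.rad2deg(s["ee_rot"]).round(2),"F",(R@s["contact_force"]).round(1),"w",s["width"].__round__(3),"g",round(s["gripper_force"],1),"q6",round(s["q"][5],2))
    return s
def go(target,rot=None):
    "tool-axis shift (mm) and turn (deg) to world target (mm), rpy deg"
    s=robot.state();R=Ro.from_euler("xyz",s["ee_rot"])
    print("shift",R.inv().apply(np.asarray(target)-s["eef_pos"]*1e3).round(1),end=" ")
    if rot is not None: print("turn",np.rad2deg((R.inv()*Ro.from_euler("xyz",rot,degrees=True)).as_rotvec()).round(2))
    else: print()
def rw(x,y,z):
    c,d=np.cos(RY),np.sin(RY);return [RK[0]*1e3+c*x-d*y,RK[1]*1e3+d*x+c*y,z]
E
python3 -c "
from h import *
rk();go(rw(-55,40,88),[180,0,126.4])"
```

```text
t2.18 rack [-65.1  40.3 214. ] world [548.9 -99.9 214. ] rpy [1.7999e+02 8.0000e-02 1.2617e+02] F [ 0.3  0.1 -0.5] w 0.002 g 0.0 q6 -0.93
shift [ 10.3   0.2 126. ] turn [ 0.01  0.08 -0.23]
```

Request:
{"op": "arm_command", "data": {"increments": [[[0,0,32],[0,0,0],1],[[0,0,32],[0,0,0],1],[[0,0,32],[0,0,0],1],[[0,0,30],[0,0,0],1],[[0,0,0],[0,0,0],1]]}}

```text
time: 2.6
eef_pos: [0.5441, -0.0937, 0.0838]
ee_rot: [-3.137, -0.007, 2.206]
contact_force: [0.1, 0.2, -0.1]
width: 0.003
gripper_force: 0.0
```

Request:
{"op": "arm_command", "data": {"increments": [[[5,0,0],[0,0,0],1],[[5,0,0],[0,0,0],1],[[5,0,0],[0,0,0],1],[[5,0,0],[0,0,0],1],[[0,0,0],[0,0,0],1]]}}

```text
time: 3.02
eef_pos: [0.5346, -0.0776, 0.0899]
ee_rot: [3.141, 0.001, 2.207]
contact_force: [-0.0, 0.1, -0.2]
width: 0.003
gripper_force: 0.0
```

Request:
{"op": "arm_command", "data": {"increments": [[[4,0,0],[0,0,0],1],[[4,0,0],[0,0,0],1],[[4,0,0],[0,0,0],1],[[4,0,0],[0,0,0],1],[[4,0,0],[0,0,0],1]]}}

```text
time: 3.43
eef_pos: [0.5234, -0.0623, 0.089]
ee_rot: [3.141, 0.001, 2.206]
contact_force: [4.3, -3.7, 3.8]
width: 0.005
gripper_force: 2.1
```

```bash
python3 -c "
from h import *
rk()"
```

```text
t3.43 rack [-19.7  38.5  89. ] world [523.4 -62.3  89. ] rpy [1.7994e+02 7.0000e-02 1.2638e+02] F [-5.6 -1.3  3.8] w 0.005 g 2.1 q6 -0.88
```

Request:
{"op": "arm_command", "data": {"increments": [[[4,0,0],[0,0,0],1],[[4,0,0],[0,0,0],1],[[4,0,0],[0,0,0],1],[[3,0,0],[0,0,0],1],[[2,0,0],[0,0,0],1]]}}

```text
time: 3.85
eef_pos: [0.5128, -0.0483, 0.0886]
ee_rot: [3.141, 0.0, 2.206]
contact_force: [3.5, -1.7, 2.9]
width: 0.004
gripper_force: 2.0
```

Request:
{"op": "arm_command", "data": {"increments": [[[1,0,0],[0,0,0],1],[[1,0,0],[0,0,0],1],[[0,0,0],[0,0,0],1]]}}

```text
time: 4.1
eef_pos: [0.5116, -0.0469, 0.0886]
ee_rot: [-3.142, -0.0, 2.206]
contact_force: [3.2, -2.2, 1.4]
width: 0.004
gripper_force: 1.4
```

```bash
python3 -c "
from h import *
rk()"
```

```text
t4.10 rack [-0.3 38.9 88.6] world [511.6 -46.9  88.6] rpy [-1.8000e+02 -2.0000e-02  1.2639e+02] F [-3.7 -1.2  1.4] w 0.004 g 1.4 q6 -0.86
```

Request:
{"op": "arm_command", "data": {"increments": [[[1.5,0,0],[0,0,0],1],[[1,0,0],[0,0,0],1],[[0,0,0],[0,0,0],1]]}}

```text
time: 4.35
eef_pos: [0.5101, -0.0449, 0.0885]
ee_rot: [-3.142, -0.0, 2.206]
contact_force: [2.2, -0.8, 1.1]
width: 0.007
gripper_force: 1.4
```

Request:
{"op": "arm_command", "data": {"increments": [[[1,0,0],[0,0,0],1],[[0,0,0],[0,0,0],1]]}}

```text
time: 4.52
eef_pos: [0.5099, -0.0447, 0.0886]
ee_rot: [3.141, 0.001, 2.206]
contact_force: [5.7, -6.6, -0.2]
width: 0.003
gripper_force: 4.1
```

Request:
{"op": "arm_command", "data": {"increments": [[[1,0,0],[0,0,0],1],[[0,0,0],[0,0,0],1]]}}

```text
time: 4.68
eef_pos: [0.51, -0.0447, 0.0886]
ee_rot: [3.141, 0.003, 2.206]
contact_force: [6.3, -12.9, -3.2]
width: 0.007
gripper_force: 7.4
```

```bash
python3 -c "
from h import *
rk()"
```

```text
t4.68 rack [ 2.5 38.8 88.6] world [510.  -44.7  88.6] rpy [1.7996e+02 1.5000e-01 1.2640e+02] F [-14.1   2.5  -3.2] w 0.007 g 7.4 q6 -0.85
```

The stop is felt at lip x = 12.5 mm, so the tray is home. Backing off and rising.

Request:
{"op": "arm_command", "data": {"increments": [[[-5,0,0],[0,0,0],1],[[-25,0,0],[0,0,0],1],[[-30,0,-10],[0,0,0],1],[[0,0,-35],[0,0,0],1],[[0,0,-40],[0,0,0],1]]}}

```text
time: 5.1
eef_pos: [0.5432, -0.0922, 0.1721]
ee_rot: [-3.137, -0.006, 2.204]
contact_force: [0.6, -0.5, 0.7]
width: 0.006
gripper_force: 0.0
```

Request:
{"op": "arm_command", "data": {"increments": [[[0,0,-40],[0,0,-7],0.6],[[0,0,-35],[0,0,-7],0.6],[[0,0,0],[0,0,-7],0.6],[[0,0,0],[0,0,-7],0.6],[[0,0,0],[0,0,-7],0.6]]}}

```text
time: 5.52
eef_pos: [0.5437, -0.0913, 0.2487]
ee_rot: [3.141, -0.002, 2.823]
contact_force: [-0.2, 0.4, -0.5]
width: 0.3
gripper_force: 0.0
```

Request:
{"op": "arm_command", "data": {"increments": [[[0,0,0],[0,0,-6.6],0.6],[[0,0,0],[0,0,0],0.6]]}}

```text
time: 5.68
eef_pos: [0.5437, -0.0914, 0.2481]
ee_rot: [3.141, -0.003, 2.937]
contact_force: [-0.6, -0.6, 0.1]
width: 0.386
gripper_force: 0.0
```

```bash
python3 -c "
from h import *
rk();go([477.3,-286.3,250],[180,0,168])
i=robot.capture('side')[:,:,::-1];j=robot.capture('top')[:,:,::-1]
cv2.imwrite('pics/side1.png',i);cv2.imwrite('pics/top1.png',j)
f=lambda im,x,y,w,h:cv2.resize(im[y:y+h,x:x+w],(400,300),interpolation=cv2.INTER_CUBIC)
cv2.imwrite('pics/crop1.png',np.hstack([f(i,310,215,80,60),f(j,280,185,80,60)]))"
```

```text
t5.68 rack [-55.2  39.4 248.1] world [543.7 -91.4 248.1] rpy [ 1.7997e+02 -1.5000e-01  1.6829e+02] F [-0.2  0.8  0.1] w 0.386 g 0.0 q6 -1.65
shift [  25.5 -204.4   -2. ] turn [ 0.03 -0.15  0.29]
```

View pics/crop1.png

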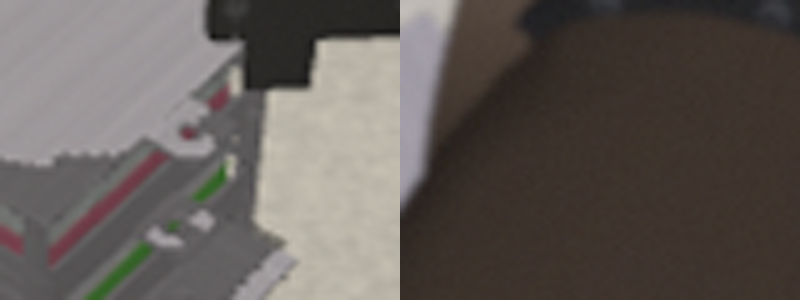

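Request:
{"op": "arm_command", "data": {"increments": [[[5.1,-41,0],[0,0,0.3],0.6],[[5.1,-41,0],[0,0,0],0.6],[[5.1,-41,0],[0,0,0],0.6],[[5.1,-41,0],[0,0,0],0.6],[[5.1,-40.4,0],[0,0,0],0.6]]}}

```text
time: 6.2
eef_pos: [0.4751, -0.2875, 0.2484]
ee_rot: [3.141, -0.001, 2.923]
contact_force: [0.7, 0.5, -0.4]
width: 0.4
gripper_force: 0.0
```

Request:
{"op": "arm_command", "data": {"increments": [[[0,0,0],[0,0,0],0.6],[[0,0,15],[0,0,0],0.6],[[0,0,15],[0,0,0],0.6],[[0,0,0],[0,0,0],0.6],[[0,0,0],[0,0,0],0.6]]}}

```text
time: 6.62
eef_pos: [0.4761, -0.2856, 0.2182]
ee_rot: [3.141, -0.002, 2.924]
contact_force: [0.0, -0.7, 0.3]
width: 0.4
gripper_force: 0.0
```

```bash
python3 -c "
from h import *
rk();go([477.3,-286.3,160],[180,0,168])
i=robot.capture('side')[:,:,::-1]
cv2.imwrite('pics/side2.png',i)
f=lambda im,x,y,w,h:cv2.resize(im[y:y+h,x:x+w],(400,300),interpolation=cv2.INTER_CUBIC)
cv2.imwrite('pics/crop2.png',np.hstack([f(i,310,215,80,60),f(i,310,290,120,90)]))"
```

```text
t6.62 rack [-171.4  209.1  218.2] world [ 476.1 -285.6  218.2] rpy [ 1.7994e+02 -1.1000e-01  1.6756e+02] F [-0.6  0.4  0.3] w 0.4 g 0.0 q6 -2.01
shift [-1.4 -0.4 58.2] turn [ 0.06 -0.1  -0.44]
```

View pics/crop2.png

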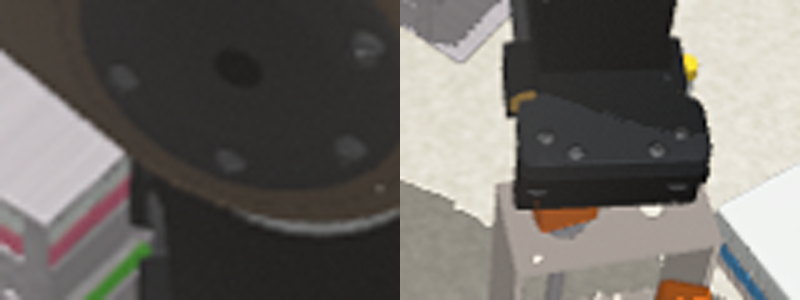

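The gripper straddles the orange grip, which shows at crop (565,215). Descending.

Request:
{"op": "arm_command", "data": {"increments": [[[-1.4,-0.4,10],[0,0,0],0.6],[[0,0,15],[0,0,0],0.6],[[0,0,15],[0,0,0],0.6],[[0,0,12],[0,0,0],0.6],[[0,0,5],[0,0,0],0.6]]}}

```text
time: 7.08
eef_pos: [0.4779, -0.2866, 0.1607]
ee_rot: [-3.141, 0.0, 2.927]
contact_force: [0.4, -0.0, -0.0]
width: 0.398
gripper_force: 0.0
```

Request:
{"op": "arm_command", "data": {"increments": [[[0,0,0],[0,0,0],0.6],[[0,0,1],[0,0,0],0.6],[[0,0,0],[0,0,0],0.7],[[0,0,0],[0,0,0],0.8],[[0,0,0],[0,0,0],0.9]], "grip_force": 10}}

```text
time: 7.5
eef_pos: [0.4777, -0.2868, 0.1611]
ee_rot: [-3.141, 0.001, 2.927]
contact_force: [0.3, 0.3, 0.3]
width: 0.246
gripper_force: 0.0
```

Request:
{"op": "arm_command", "data": {"increments": [[[0,0,0],[0,0,0],1],[[0,0,0],[0,0,0],1],[[0,0,0],[0,0,0],1]]}}

```text
time: 7.75
eef_pos: [0.4777, -0.2868, 0.1609]
ee_rot: [-3.141, 0.0, 2.927]
contact_force: [-0.2, -0.7, 2.5]
width: 0.17
gripper_force: 10.0
```

```bash
python3 -c "
from h import *
rk()"
```

```text
t7.75 rack [-173.3  208.5  160.9] world [ 477.7 -286.8  160.9] rpy [-1.7999e+02  3.0000e-02  1.6768e+02] F [-0.5  0.6  2.5] w 0.17 g 10.0 q6 -2.02
```

Gripped: the opening is 16 mm, and the TCP is 140.9 mm above the rod's end. Now lift and carry to the rack.

Request:
{"op": "arm_command", "data": {"increments": [[[0,0,-5],[0,0,0],1],[[0,0,-25],[0,0,0],1],[[0,0,-40],[0,0,0],1],[[0,0,-40],[0,0,0],1],[[0,0,-40],[0,0,0],1]], "grip_force": 40}}

```text
time: 8.17
eef_pos: [0.4772, -0.2865, 0.3125]
ee_rot: [3.141, -0.001, 2.927]
contact_force: [0.3, -1.3, -1.3]
width: 0.165
gripper_force: 40.0
```

```bash
cat >> h.py <<'E'
L=140.9
def rod(x,y,z,tilt=0,yaw=167.7,off=(0,0)):
    "go-values so that rod tip is at rack (x,y,z) mm, tip leaning to rack +y by tilt deg"
    base=Ro.from_euler("xyz",[180,0,yaw],degrees=True)
    ax=np.array([np.cos(RY),np.sin(RY),0])
    R=Ro.from_rotvec(ax*np.deg2rad(tilt))   # turns -z towards +rack y
    up=R.apply([0,0,1]);tip=np.array(rw(x,y,z))+[*off,0]
    s=robot.state();C=Ro.from_euler("xyz",s["ee_rot"])
    print("shift",C.inv().apply(tip+L*up-s["eef_pos"]*1e3).round(2),"turn",np.rad2deg((C.inv()*R*base).as_rotvec()).round(2))
def tip():
    s=robot.state();C=Ro.from_euler("xyz",s["ee_rot"]);p=s["eef_pos"]*1e3+C.apply([0,0,L])
    c,d=np.cos(RY),np.sin(RY);q=p[:2]-RK*1e3
    print("tip rack",np.round([c*q[0]+d*q[1],-d*q[0]+c*q[1],p[2]],2))
E
python3 -c "
from h import *
rk();tip();rod(0,0,165);rod(0,0,165,6)"
```

```text
t8.17 rack [-172.7  208.7  312.5] world [ 477.2 -286.5  312.5] rpy [ 1.7998e+02 -4.0000e-02  1.6768e+02] F [-1.3  0.6 -1.3] w 0.165 g 40.0 q6 -2.02
tip rack [-172.62  208.72  171.64]
shift [ -7.91 270.79   6.75] turn [ 0.02 -0.04 -0.02]
shift [-17.63 281.86   7.52] turn [ 4.53  3.92 -0.02]
```

Request:
{"op": "arm_command", "data": {"increments": [[[-1.1,38.7,0],[0,0,0],1],[[-1.1,38.7,0],[0,0,0],1],[[-1.1,38.7,0],[0,0,0],1],[[-1.1,38.7,0],[0,0,0],1],[[-1.1,38.7,0],[0,0,0],1]]}}

```text
time: 8.58
eef_pos: [0.5242, -0.0972, 0.311]
ee_rot: [3.141, 0.0, 2.926]
contact_force: [0.8, -0.7, -0.5]
width: 0.167
gripper_force: 40.0
```

Request:
{"op": "arm_command", "data": {"increments": [[[-1.1,38.7,0],[0,0,0],1],[[-1.1,38.6,10],[0,0,0],1],[[0,0,6.5],[0,0,0],1],[[0,0,0],[0,0,0],1],[[0,0,0],[0,0,0],1]]}}

```text
time: 9.0
eef_pos: [0.5427, -0.024, 0.2941]
ee_rot: [-3.141, -0.001, 2.927]
contact_force: [0.2, 0.0, -0.4]
width: 0.166
gripper_force: 40.0
```

```bash
python3 -c "
from h import *
rk();tip();rod(0,0,150)
i=robot.capture('side')[:,:,::-1];j=robot.capture('top')[:,:,::-1]
cv2.imwrite('pics/side3.png',i);cv2.imwrite('pics/top3.png',j)
f=lambda im,x,y,w,h:cv2.resize(im[y:y+h,x:x+w],(w*8,h*8),interpolation=cv2.INTER_CUBIC)
cv2.imwrite('pics/crop3.png',f(i,315,205,70,70))"
```

```text
t9.00 rack [-3.000e-01  2.000e-01  2.941e+02] world [542.7 -24.  294.1] rpy [-1.7999e+02 -5.0000e-02  1.6773e+02] F [-0.1 -0.2 -0.4] w 0.166 g 40.0 q6 -1.52
tip rack [ -0.2    0.33 153.17]
shift [0.05 0.35 3.17] turn [-0.01 -0.05  0.03]
```

View pics/crop3.png

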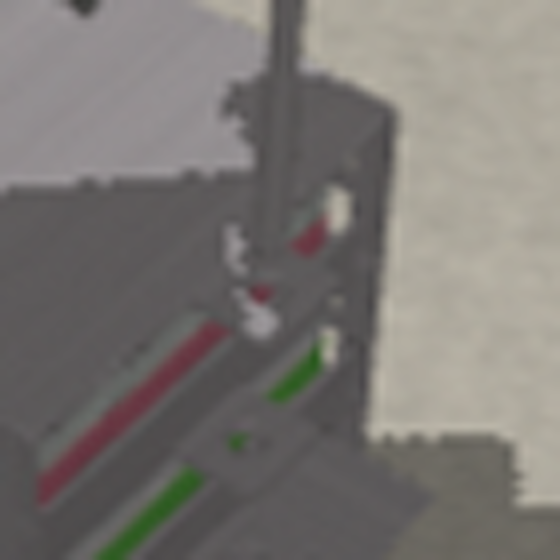

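```bash
python3 -c "
from h import *
c=lambda P:((proj('side',np.array([rw(*p) for p in P])/1e3)-[315,205]+.5)*8).round(1)
print('tip,axis',c([[-.2,.33,153.2],[-.2,.33,170],[-.2,.33,180]]))
print('top hole',c([[0,0,138]]))
print('upper tray hole y=-6..6',c([[-.5,y,86] for y in(-6,-3,0,3,6)]))
print('up tab corners y0',c([[-13,-15,86],[-13,15,86]]))
print('low tray hole y',c([[0,y,34] for y in(-6,0,6)]))
i=cv2.imread('pics/side3.png').astype(int).sum(2)//3
for v in(206,209,212,216,220,224): print(v,i[v,344:358])
print('hole area');print(i[236:248,338:360])
print('upper tab');print(i[250:268,335:360])
"
```

```text
tip,axis [[275.7 253.5]
 [279.3 204.5]
 [281.4 174.8]]
top hole [[272.7 295.6]]
upper tray hole y=-6..6 [[277.7 424. ]
 [270.9 430.6]
 [264.1 437.1]
 [257.2 443.7]
 [250.4 450.3]]
up tab corners y0 [[336.5 426.5]
 [268.6 493. ]]
low tray hole y [[266.2 553.5]
 [253.  566.5]
 [239.8 579.6]]
206 [167 168 169 170 141  90  88  89  98 141 166 164 167 168]
209 [146 147 144 149 128  82  90  86 118 159 170 164 161 161]
212 [146 146 146 140 109  84  89  86 123 154 160 167 166 166]
216 [89 92 93 89 83 87 91 87 87 93 92 91 90 91]
220 [144 117  92  86  83  90  90  85  86  93  93  93  93  93]
224 [146 147 124  84  84  90  89  83  86  93  93  92  92  93]
hole area
[[ 93  90  92  91  89 123 138 105  83  78  87  85  86  88  82  77  82  90
   87  82  80  84]
 [ 91  91  91  91  89 119 123  90  88  85  87  87  89  90  89  87  89  87
   80  80  81  86]
 [ 91  91  91  92  93  99 124 119  88  91  92  92  91  91  91  91  91  87
   82  80  81  85]
 [ 91  91  92  93  94  90 100 103  90  94  98  97  94  91  92  90  90  91
   90  84  81  82]
 [ 91  92  93  93  93  89  86  85  84  86  88  88  88  91  91  91  91
[... 1876 characters left out ...]
85  76  81  88  85  87  91  91  90  86
   86  90  89  91  91  89  87]
 [ 81  90  90  83  86  88  90  90  89  87  88  89  89  90  92  89  86  88
   92  93  91  90  90  90  90]
 [ 92  99  92  79  79  86  88  90  90  90  91  90  90  92  90  87  87  91
   94  93  93  91  90  90  90]
 [ 99  96  80  64  66  75  82  87  89  90  90  91  90  89  86  87  89  90
   91  93  93  93  92  91  91]
 [101  78  62  59  59  77  89  83  84  87  90  91  89  86  86  89  91  89
   89  90  92  92  93  93  91]
 [ 81  62  59  59  74  88  84  79  80  84  87  87  84  87  88  90  90  91
   90  90  89  90  92  92  93]
 [ 62  58  61  76  86  82  79  79  78  80  82  84  87  90  91  89  89  90
   90  90  90  90  90  90  92]]
```

The upper tray tab's hole, the dark/green spot at side px (345.5,259), works out at rack y ≈ +3.3 mm. The rod stands over the top hole to within about 1 mm, so I'll lower it while watching the force.

Request:
{"op": "arm_command", "data": {"increments": [[[0,0,6],[0,0,0],1],[[0,0,5],[0,0,0],1],[[0,0,2],[0,0,0],1],[[0,0,0],[0,0,0],1]]}}

```text
time: 9.43
eef_pos: [0.5426, -0.0243, 0.2804]
ee_rot: [3.142, -0.001, 2.926]
contact_force: [1.7, -0.1, -1.5]
width: 0.164
gripper_force: 40.0
```

Request:
{"op": "arm_command", "data": {"increments": [[[0,0,1],[0,0,0],1],[[0,0,1],[0,0,0],1],[[0,0,0],[0,0,0],1]]}}

```text
time: 9.68
eef_pos: [0.5429, -0.0239, 0.279]
ee_rot: [3.142, -0.0, 2.927]
contact_force: [-0.8, 0.6, -1.4]
width: 0.169
gripper_force: 40.0
```

Request:
{"op": "arm_command", "data": {"increments": [[[0,0,1],[0,0,0],1],[[0,0,1],[0,0,0],1],[[0,0,0],[0,0,0],1]]}}

```text
time: 9.93
eef_pos: [0.543, -0.0236, 0.277]
ee_rot: [3.141, 0.0, 2.927]
contact_force: [0.4, 1.7, -0.5]
width: 0.168
gripper_force: 40.0
```

```bash
python3 -c "
from h import *
rk();tip()"
```

```text
t9.93 rack [-2.00e-01 -2.00e-01  2.77e+02] world [543.  -23.6 277. ] rpy [1.7997e+02 1.0000e-02 1.6768e+02] F [ 1.2 -1.3 -0.5] w 0.168 g 40.0 q6 -1.52
tip rack [ -0.15  -0.26 136.12]
```

Request:
{"op": "arm_command", "data": {"increments": [[[0,0,1.5],[0,0,0],1],[[0,0,1.5],[0,0,0],1],[[0,0,0],[0,0,0],1]]}}

```text
time: 10.18
eef_pos: [0.5429, -0.0236, 0.2739]
ee_rot: [3.141, -0.0, 2.927]
contact_force: [1.8, 3.0, -1.9]
width: 0.163
gripper_force: 40.0
```

Request:
{"op": "arm_command", "data": {"increments": [[[0,0,2],[0,0,0],1],[[0,0,2],[0,0,0],1],[[0,0,0],[0,0,0],1]]}}

```text
time: 10.43
eef_pos: [0.5429, -0.0235, 0.2696]
ee_rot: [3.141, -0.0, 2.926]
contact_force: [1.9, 3.2, -4.0]
width: 0.167
gripper_force: 40.0
```

```bash
python3 -c "
from h import *
rk();tip()"
```

```text
t10.43 rack [-0.000e+00 -2.000e-01  2.696e+02] world [542.9 -23.5 269.6] rpy [ 1.7995e+02 -2.0000e-02  1.6768e+02] F [ 1.4 -3.4 -4. ] w 0.167 g 40.0 q6 -1.52
tip rack [ 1.2000e-01 -2.6000e-01  1.2869e+02]
```

Request:
{"op": "arm_command", "data": {"increments": [[[-0.4,0.9,0],[0,0,0],1],[[0,0,0],[0,0,0],1]]}}

```text
time: 10.6
eef_pos: [0.5433, -0.0231, 0.2698]
ee_rot: [-3.141, -0.001, 2.927]
contact_force: [-0.2, 2.5, -2.8]
width: 0.17
gripper_force: 40.0
```

Request:
{"op": "arm_command", "data": {"increments": [[[0,0,4],[0,0,0],1],[[0,0,4],[0,0,0],1],[[0,0,4],[0,0,0],1],[[0,0,4],[0,0,0],1],[[0,0,0],[0,0,0],1]]}}

```text
time: 11.02
eef_pos: [0.5433, -0.0231, 0.2531]
ee_rot: [-3.142, -0.001, 2.927]
contact_force: [1.4, 2.1, -2.2]
width: 0.165
gripper_force: 40.0
```

```bash
python3 -c "
from h import *
rk();tip()"
```

```text
t11.02 rack [ 1.000e-01 -8.000e-01  2.531e+02] world [543.3 -23.1 253.1] rpy [-1.8000e+02 -6.0000e-02  1.6768e+02] F [ 0.9 -2.3 -2.2] w 0.165 g 40.0 q6 -1.52
tip rack [  0.21  -0.67 112.23]
```

Request:
{"op": "arm_command", "data": {"increments": [[[-0.5,0.6,0],[0,0,0],1],[[0,0,5],[0,0,0],1],[[0,0,5],[0,0,0],1],[[0,0,5],[0,0,0],1],[[0,0,0],[0,0,0],1]]}}

```text
time: 11.43
eef_pos: [0.5438, -0.0227, 0.2379]
ee_rot: [-3.141, -0.001, 2.927]
contact_force: [0.9, 0.3, -1.2]
width: 0.164
gripper_force: 40.0
```

```bash
python3 -c "
from h import *
rk();tip()
for y,t in((2,4),(2.5,5)): rod(.2,-1.3+52*np.tan(np.deg2rad(t)),92,t)"
```

```text
t11.43 rack [ 1.000e-01 -1.400e+00  2.379e+02] world [543.8 -22.7 237.9] rpy [-1.7998e+02 -7.0000e-02  1.6769e+02] F [-0.3 -0.9 -1.2] w 0.164 g 40.0 q6 -1.52
tip rack [ 0.18 -1.24 97.04]
shift [-3.94  4.66  5.38] turn [ 2.98  2.57 -0.01]
shift [-4.96  5.82  5.57] turn [ 3.74  3.23 -0.01]
```

Request:
{"op": "arm_command", "data": {"increments": [[[-1.5,1.7,0],[1,0.86,0],1],[[-1.4,1.7,0],[1,0.86,0],1],[[-1.4,1.7,0],[0.98,0.85,0],1],[[0,0,0],[0,0,0],1],[[0,0,0],[0,0,0],1]]}}

```text
time: 11.85
eef_pos: [0.5498, -0.0182, 0.2389]
ee_rot: [-3.089, -0.045, 2.926]
contact_force: [0.0, 0.1, -0.5]
width: 0.168
gripper_force: 40.0
```

```bash
python3 -c "
from h import *
rk();tip();rod(.2,1.78,92,4)"
```

```text
t11.85 rack [ 2.000e-01 -8.900e+00  2.389e+02] world [549.8 -18.2 238.9] rpy [-177.     -2.57  167.67] F [ 0.1 -0.1 -0.5] w 0.168 g 40.0 q6 -1.46
tip rack [3.000e-02 7.600e-01 9.831e+01]
shift [ 0.33 -0.3   6.36] turn [0.01 0.08 0.04]
```

Request:
{"op": "arm_command", "data": {"increments": [[[0.3,-0.3,3],[0,0,0],1],[[0,0,3],[0,0,0],1],[[0,0,3],[0,0,0],1],[[0,0,0],[0,0,0],1]]}}

```text
time: 12.18
eef_pos: [0.5483, -0.0191, 0.2294]
ee_rot: [-3.09, -0.045, 2.925]
contact_force: [0.2, 2.2, -2.7]
width: 0.167
gripper_force: 40.0
```

Request:
{"op": "arm_command", "data": {"increments": [[[0,0,1],[0,0,0],1],[[0,0,1],[0,0,0],1],[[0,0,0],[0,0,0],1]]}}

```text
time: 12.43
eef_pos: [0.5484, -0.0192, 0.2279]
ee_rot: [-3.09, -0.045, 2.925]
contact_force: [-0.2, 1.8, -1.0]
width: 0.166
gripper_force: 40.0
```

Request:
{"op": "arm_command", "data": {"increments": [[[0,0,1],[0,0,0],1],[[0,0,1],[0,0,0],1],[[0,0,0],[0,0,0],1]]}}

```text
time: 12.68
eef_pos: [0.5483, -0.0193, 0.2259]
ee_rot: [-3.09, -0.045, 2.925]
contact_force: [-0.3, 1.7, -1.8]
width: 0.165
gripper_force: 40.0
```

```bash
python3 -c "
from h import *
rk();tip()"
```

```text
t12.68 rack [ 2.000e-01 -7.100e+00  2.259e+02] world [548.3 -19.3 225.9] rpy [-177.02   -2.57  167.62] F [ 1.6 -0.8 -1.8] w 0.165 g 40.0 q6 -1.46
tip rack [ 0.1   2.6  85.31]
```

Request:
{"op": "arm_command", "data": {"increments": [[[0,0,1],[0,0,0],1],[[0,0,1],[0,0,0],1],[[0,0,0],[0,0,0],1]]}}

```text
time: 12.93
eef_pos: [0.5482, -0.0194, 0.2238]
ee_rot: [-3.09, -0.045, 2.925]
contact_force: [0.3, 2.3, -0.8]
width: 0.167
gripper_force: 40.0
```

Request:
{"op": "arm_command", "data": {"increments": [[[0,0,1],[0,0,0],1],[[0,0,1],[0,0,0],1],[[0,0,0],[0,0,0],1]]}}

```text
time: 13.18
eef_pos: [0.548, -0.0195, 0.2218]
ee_rot: [-3.09, -0.045, 2.925]
contact_force: [-0.2, 1.4, -1.1]
width: 0.169
gripper_force: 40.0
```

```bash
python3 -c "
from h import *
rk();tip()"
```

```text
t13.18 rack [ 2.000e-01 -6.800e+00  2.218e+02] world [548.  -19.5 221.8] rpy [-177.02   -2.58  167.62] F [ 1.2 -0.7 -1.1] w 0.169 g 40.0 q6 -1.46
tip rack [ 0.1   2.92 81.24]
```

The rod passed the upper tray's hole with no resistance. Going a little deeper, then standing it upright, which should drag the tray to centre.

Request:
{"op": "arm_command", "data": {"increments": [[[0,0,2],[0,0,0],1],[[0,0,2],[0,0,0],1],[[0,0,2],[0,0,0],1],[[0,0,0],[0,0,0],1]]}}

```text
time: 13.52
eef_pos: [0.5476, -0.0197, 0.2155]
ee_rot: [-3.09, -0.045, 2.926]
contact_force: [1.3, 1.9, -2.0]
width: 0.164
gripper_force: 40.0
```

```bash
python3 -c "
from h import *
rk();tip();rod(.2,-1.3,75,0)"
```

```text
t13.52 rack [ 2.000e-01 -6.300e+00  2.155e+02] world [547.6 -19.7 215.5] rpy [-177.02   -2.6   167.62] F [ 0.8 -2.1 -2. ] w 0.164 g 40.0 q6 -1.46
tip rack [ 0.2   3.42 74.98]
shift [ 3.28 -3.78 -0.02] turn [-2.98 -2.6  -0.01]
```

Request:
{"op": "arm_command", "data": {"increments": [[[0.8,-0.9,0],[-0.75,-0.65,0],1],[[0.8,-0.9,0],[-0.75,-0.65,0],1],[[0.8,-1,0],[-0.74,-0.65,0],1],[[0.8,-1,0],[-0.74,-0.65,0],1],[[0,0,0],[0,0,0],1]]}}

```text
time: 13.93
eef_pos: [0.5431, -0.023, 0.2163]
ee_rot: [3.14, 0.001, 2.926]
contact_force: [-1.9, 2.4, -2.7]
width: 0.165
gripper_force: 40.0
```

```bash
python3 -c "
from h import *
s=rk();tip();rod(.2,-1.3,75,0);print(s['wrist_torque'])"
```

```text
t13.93 rack [ 2.000e-01 -7.000e-01  2.163e+02] world [543.1 -23.  216.3] rpy [1.7992e+02 5.0000e-02 1.6764e+02] F [ 3.   0.1 -2.7] w 0.165 g 40.0 q6 -1.52
tip rack [ 0.26 -0.88 75.37]
shift [-0.45  0.47  0.37] turn [ 0.08  0.05 -0.06]
[ 0.55249491  0.43751292 -0.00943313]
```

Request:
{"op": "arm_command", "data": {"increments": [[[0,0.6,0],[0,0,0],1],[[0,0,5],[0,0,0],1],[[0,0,5],[0,0,0],1],[[0,0,5],[0,0,0],1],[[0,0,0],[0,0,0],1]]}}

```text
time: 14.35
eef_pos: [0.544, -0.0221, 0.2001]
ee_rot: [-3.142, -0.0, 2.927]
contact_force: [-0.4, 0.2, -1.6]
width: 0.164
gripper_force: 40.0
```

Request:
{"op": "arm_command", "data": {"increments": [[[0,0,5],[0,0,0],1],[[0,0,5],[0,0,0],1],[[0,0,5],[0,0,0],1],[[0,0,4],[0,0,0],1],[[0,0,0],[0,0,0],1]]}}

```text
time: 14.77
eef_pos: [0.5439, -0.0221, 0.1813]
ee_rot: [3.142, -0.0, 2.927]
contact_force: [0.8, -0.3, -1.0]
width: 0.164
gripper_force: 40.0
```

```bash
python3 -c "
from h import *
s=rk();tip();print(s['wrist_torque'])
i=robot.capture('side')[:,:,::-1]
cv2.imwrite('pics/side4.png',i)
l=cv2.createCLAHE(4,(2,2)).apply(cv2.cvtColor(i[225:290,310:375],cv2.COLOR_BGR2GRAY))
cv2.imwrite('pics/crop4.png',cv2.resize(i[225:295,310:380],None,fx=8,fy=8,interpolation=cv2.INTER_CUBIC).clip(0,127)*2)
print(((proj('side',np.array([rw(0.2,y-1,34) for y in(-6,0,6)])/1e3)-[310,225]+.5)*8).round())"
```

```text
t14.77 rack [  0.5  -1.9 181.3] world [543.9 -22.1 181.3] rpy [180.    -0.   167.68] F [-0.7 -0.5 -1. ] w 0.164 g 40.0 q6 -1.52
tip rack [ 0.47 -1.88 40.43]
[-0.03283734  0.02491245  0.07922429]
[[308. 391.]
 [295. 404.]
 [281. 417.]]
```

View pics/crop4.png

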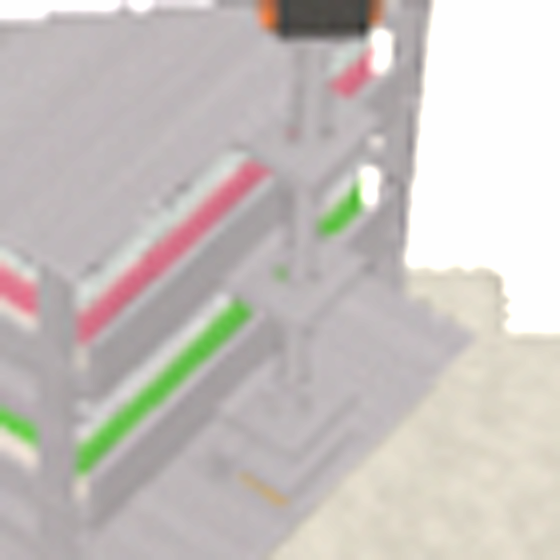

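The rod passes the top tab and the upper tray's tab at (300,290), with its lower end at (298,400). The lower tray's tab is just below it, with front-edge corners at about (300,450) and (355,400). I'll compare those with the predicted corners.

```bash
python3 -c "
from h import *
c=lambda P:((proj('side',np.array([rw(*p) for p in P])/1e3)-[310,225]+.5)*8).round(0)
for z in(138,86,34,18): print(z,c([[-12.7,13.5,z],[-12.7,-16.5,z],[13.3,13.5,z],[.3,-1.5,z]]).tolist())
i=cv2.cvtColor(cv2.imread('pics/side4.png'),cv2.COLOR_BGR2GRAY)
o=cv2.resize(i[258:293,332:367],None,fx=16,fy=16,interpolation=cv2.INTER_CUBIC).astype(float)
cv2.imwrite('pics/crop5.png',((o-60)*5).clip(0,255))"
```

```text
138 [[322.0, 189.0], [392.0, 122.0], [238.0, 142.0], [315.0, 132.0]]
86 [[311.0, 329.0], [379.0, 263.0], [231.0, 282.0], [305.0, 272.0]]
34 [[301.0, 459.0], [367.0, 393.0], [224.0, 412.0], [295.0, 403.0]]
18 [[298.0, 497.0], [363.0, 431.0], [222.0, 451.0], [293.0, 441.0]][ WARN:0@0.648] global loadsave.cpp:1063 imwrite_ Unsupported depth image for selected encoder is fallbacked to CV_8U.
```

View pics/crop5.png

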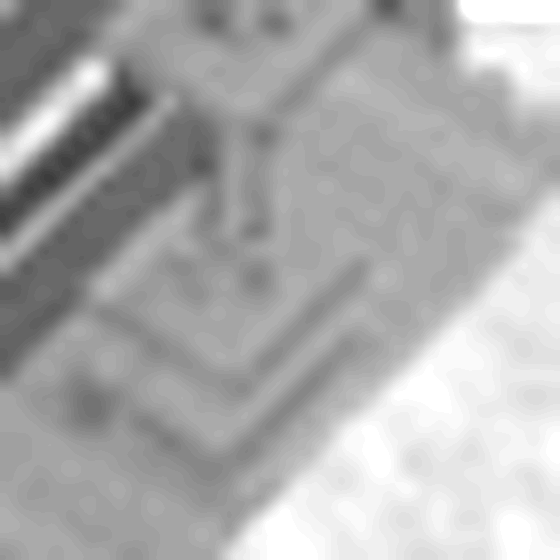

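The lower tray's tab lies about 2 mm to -y relative to the foot tab below it. I'll lean the tip about 2 mm to -y and feel downward.

```bash
python3 -c "
from h import *
rod(.4,-3.5,39.5,-1.2)"
```

```text
shift [ 0.99 -1.04  1.45] turn [-0.9  -0.77 -0.02]
```

Request:
{"op": "arm_command", "data": {"increments": [[[0.5,-0.5,0],[-0.45,-0.39,0],1],[[0.5,-0.5,0],[-0.45,-0.39,0],1],[[0,0,1],[0,0,0],1],[[0,0,1],[0,0,0],1],[[0,0,0],[0,0,0],1]]}}

```text
time: 15.23
eef_pos: [0.5427, -0.023, 0.1803]
ee_rot: [3.126, 0.014, 2.926]
contact_force: [-1.6, -0.7, -0.7]
width: 0.166
gripper_force: 40.0
```

Request:
{"op": "arm_command", "data": {"increments": [[[0,0,1],[0,0,0],1],[[0,0,1],[0,0,0],1],[[0,0,1],[0,0,0],1],[[0,0,0],[0,0,0],1]]}}

```text
time: 15.57
eef_pos: [0.5428, -0.0228, 0.177]
ee_rot: [3.126, 0.014, 2.927]
contact_force: [-2.5, -1.1, -1.5]
width: 0.168
gripper_force: 40.0
```

Request:
{"op": "arm_command", "data": {"increments": [[[0,0,1],[0,0,0],1],[[0,0,1],[0,0,0],1],[[0,0,0],[0,0,0],1]]}}

```text
time: 15.82
eef_pos: [0.5429, -0.0228, 0.175]
ee_rot: [3.126, 0.014, 2.927]
contact_force: [-1.4, -0.3, -1.5]
width: 0.165
gripper_force: 40.0
```

```bash
python3 -c "
from h import *
s=rk();tip();print(s['wrist_torque'])"
```

```text
t15.82 rack [  0.6  -0.7 175. ] world [542.9 -22.8 175. ] rpy [179.09   0.8  167.68] F [ 0.6  1.3 -1.5] w 0.165 g 40.0 q6 -1.54
tip rack [ 0.55 -3.64 34.17]
[-0.10082526  0.44850456 -0.02511623]
```

Request:
{"op": "arm_command", "data": {"increments": [[[0,0,1],[0,0,0],1],[[0,0,1],[0,0,0],1],[[0,0,0],[0,0,0],1]]}}

```text
time: 16.07
eef_pos: [0.5429, -0.0228, 0.1731]
ee_rot: [3.126, 0.014, 2.927]
contact_force: [-2.3, -1.4, -0.9]
width: 0.169
gripper_force: 40.0
```

Request:
{"op": "arm_command", "data": {"increments": [[[0,0,1],[0,0,0],1],[[0,0,1],[0,0,0],1],[[0,0,0],[0,0,0],1]]}}

```text
time: 16.32
eef_pos: [0.5429, -0.0228, 0.1711]
ee_rot: [3.126, 0.014, 2.927]
contact_force: [-2.7, -0.9, -1.0]
width: 0.169
gripper_force: 40.0
```

```bash
python3 -c "
from h import *
s=rk();tip();print(s['wrist_torque'])"
```

```text
t16.32 rack [  0.5  -0.7 171.1] world [542.9 -22.8 171.1] rpy [179.1    0.8  167.68] F [ 0.9  2.7 -1. ] w 0.169 g 40.0 q6 -1.54
tip rack [ 0.53 -3.64 30.2 ]
[-0.13894832  0.60588532 -0.04390997]
```

Through the lower tray's hole as well. A bit deeper, then upright.

Request:
{"op": "arm_command", "data": {"increments": [[[0,0,1.5],[0,0,0],1],[[0,0,1.5],[0,0,0],1],[[0,0,1],[0,0,0],1],[[0,0,0],[0,0,0],1]]}}

```text
time: 16.65
eef_pos: [0.5429, -0.0227, 0.1669]
ee_rot: [3.126, 0.014, 2.927]
contact_force: [-1.8, -1.4, -2.8]
width: 0.165
gripper_force: 40.0
```

```bash
python3 -c "
from h import *
s=rk();tip();rod(.4,-1.4,26,0)"
```

```text
t16.65 rack [  0.6  -0.7 166.9] world [542.9 -22.7 166.9] rpy [179.1    0.78 167.68] F [-0.1  2.3 -2.8] w 0.165 g 40.0 q6 -1.54
tip rack [ 0.62 -3.64 26.03]
shift [-0.61  0.38  0.01] turn [ 0.9   0.78 -0.02]
```

Request:
{"op": "arm_command", "data": {"increments": [[[-0.2,0.1,0],[0.3,0.26,0],1],[[-0.2,0.1,0],[0.3,0.26,0],1],[[-0.2,0.2,0],[0.3,0.26,0],1],[[0,0,0],[0,0,0],1],[[0,0,0],[0,0,0],1]]}}

```text
time: 17.07
eef_pos: [0.544, -0.0223, 0.1673]
ee_rot: [3.141, 0.001, 2.927]
contact_force: [0.4, 0.3, -1.0]
width: 0.164
gripper_force: 40.0
```

```bash
python3 -c "
from h import *
s=rk();tip();print(s['wrist_torque'])"
```

```text
t17.07 rack [  0.2  -1.8 167.3] world [544.  -22.3 167.3] rpy [1.7999e+02 6.0000e-02 1.6770e+02] F [ 0.  -0.5 -1. ] w 0.164 g 40.0 q6 -1.52
tip rack [ 0.13 -1.93 26.44]
[ 0.04506768  0.04657848 -0.01829077]
```

Request:
{"op": "arm_command", "data": {"increments": [[[0,0,2],[0,0,0],1],[[0,0,2],[0,0,0],1],[[0,0,2],[0,0,0],1],[[0,0,0],[0,0,0],1]]}}

```text
time: 17.4
eef_pos: [0.5436, -0.0225, 0.1608]
ee_rot: [3.142, 0.0, 2.927]
contact_force: [0.5, -0.8, -0.8]
width: 0.165
gripper_force: 40.0
```

Request:
{"op": "arm_command", "data": {"increments": [[[0,0,1],[0,0,0],1],[[0,0,1],[0,0,0],1],[[0,0,1],[0,0,0],1],[[0,0,0],[0,0,0],1]]}}

```text
time: 17.73
eef_pos: [0.5437, -0.0224, 0.1581]
ee_rot: [3.142, 0.0, 2.927]
contact_force: [0.1, -0.2, -1.2]
width: 0.167
gripper_force: 40.0
```

Request:
{"op": "arm_command", "data": {"increments": [[[0,0,1],[0,0,0],1],[[0,0,1],[0,0,0],1],[[0,0,0],[0,0,0],1]]}}

```text
time: 17.98
eef_pos: [0.5437, -0.0224, 0.1561]
ee_rot: [3.142, 0.0, 2.927]
contact_force: [-0.3, -0.0, -1.6]
width: 0.165
gripper_force: 40.0
```

```bash
python3 -c "
from h import *
s=rk();tip();print(s['wrist_torque'])"
```

```text
t17.98 rack [  0.4  -1.5 156.1] world [543.7 -22.4 156.1] rpy [1.8000e+02 2.0000e-02 1.6768e+02] F [ 0.2  0.3 -1.6] w 0.165 g 40.0 q6 -1.52
tip rack [ 0.32 -1.51 15.2 ]
[-0.01362872 -0.01208885  0.01470886]
```

In the foot hole. Pushing gently on through the spring jaws; home is at TCP z ≈ 145.

Request:
{"op": "arm_command", "data": {"increments": [[[0,0,1.5],[0,0,0],1],[[0,0,1.5],[0,0,0],1],[[0,0,0],[0,0,0],1]]}}

```text
time: 18.23
eef_pos: [0.5436, -0.0224, 0.1529]
ee_rot: [3.142, 0.0, 2.927]
contact_force: [0.6, -0.6, -1.5]
width: 0.164
gripper_force: 40.0
```

Request:
{"op": "arm_command", "data": {"increments": [[[0,0,1.5],[0,0,0],1],[[0,0,1.5],[0,0,0],1],[[0,0,0],[0,0,0],1]]}}

```text
time: 18.48
eef_pos: [0.5438, -0.0224, 0.1501]
ee_rot: [3.141, 0.001, 2.927]
contact_force: [1.1, -0.4, -1.2]
width: 0.165
gripper_force: 40.0
```

Request:
{"op": "arm_command", "data": {"increments": [[[0,0,1.5],[0,0,0],1],[[0,0,1],[0,0,0],1],[[0,0,0],[0,0,0],1]]}}

```text
time: 18.73
eef_pos: [0.5437, -0.0225, 0.1475]
ee_rot: [3.142, 0.001, 2.927]
contact_force: [1.0, -0.3, -2.4]
width: 0.167
gripper_force: 40.0
```

```bash
python3 -c "
from h import *
s=rk();tip();print(s['wrist_torque'])"
```

```text
t18.73 rack [  0.3  -1.5 147.5] world [543.7 -22.5 147.5] rpy [1.8000e+02 3.0000e-02 1.6769e+02] F [-0.8 -0.6 -2.4] w 0.167 g 40.0 q6 -1.52
tip rack [ 0.27 -1.54  6.65]
[-0.08701026 -0.25798999  0.01366072]
```

Request:
{"op": "arm_command", "data": {"increments": [[[0,0,1],[0,0,0],1],[[0,0,1],[0,0,0],1],[[0,0,0],[0,0,0],1]]}}

```text
time: 18.98
eef_pos: [0.5437, -0.0224, 0.1455]
ee_rot: [3.142, 0.0, 2.927]
contact_force: [0.8, -1.0, -2.7]
width: 0.165
gripper_force: 40.0
```

Request:
{"op": "arm_command", "data": {"increments": [[[0,0,1],[0,0,0],1],[[0,0,0],[0,0,0],1]]}}

```text
time: 19.15
eef_pos: [0.5438, -0.0225, 0.1449]
ee_rot: [3.141, 0.001, 2.927]
contact_force: [0.4, 0.3, 3.2]
width: 0.165
gripper_force: 40.0
```

```bash
python3 -c "
from h import *
s=rk();tip();print(s['wrist_torque'])
i=robot.capture('side')[:,:,::-1]
cv2.imwrite('pics/side6.png',i)
cv2.imwrite('pics/crop6.png',cv2.resize(i[215:295,310:380],None,fx=7,fy=7,interpolation=cv2.INTER_CUBIC).clip(0,127)*2)"
```

```text
t19.15 rack [  0.3  -1.6 144.9] world [543.8 -22.5 144.9] rpy [1.7999e+02 5.0000e-02 1.6768e+02] F [-0.  -0.5  3.2] w 0.165 g 40.0 q6 -1.52
tip rack [ 0.18 -1.65  3.99]
[0.01626593 0.09007767 0.03673711]
```

View pics/crop6.png

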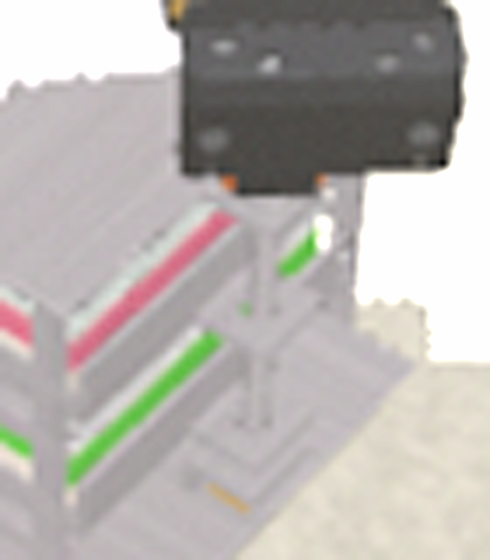

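Request:
{"op": "arm_command", "data": {"increments": [[[0,0,0.7],[0,0,0],1],[[0,0,0],[0,0,0],1]]}}

```text
time: 19.37
eef_pos: [0.5439, -0.0225, 0.1449]
ee_rot: [3.142, 0.001, 2.927]
contact_force: [-2.1, 1.0, 10.1]
width: 0.165
gripper_force: 40.0
```

Request:
{"op": "arm_command", "data": {"increments": [[[0,0,0.7],[0,0,0],1],[[0,0,0],[0,0,0],1]]}}

```text
time: 19.53
eef_pos: [0.5438, -0.0225, 0.1448]
ee_rot: [3.141, 0.002, 2.927]
contact_force: [-4.8, 0.7, 19.1]
width: 0.168
gripper_force: 40.0
```

```bash
python3 -c "
from h import *
s=rk();tip()"
```

```text
t19.53 rack [  0.2  -1.6 144.8] world [543.8 -22.5 144.8] rpy [1.7999e+02 1.0000e-01 1.6769e+02] F [ 3.4  3.5 19.1] w 0.168 g 40.0 q6 -1.52
tip rack [ 0.05 -1.77  3.95]
```

The rod is hard-seated with its end at z = 4.0, the collar on the top tab. I'll relieve the load, open and withdraw upwards.

Request:
{"op": "arm_command", "data": {"increments": [[[0,0,-0.7],[0,0,0],1],[[0,0,-0.7],[0,0,0],1],[[0,0,0],[0,0,0],0.6],[[0,0,0],[0,0,0],0.6],[[0,0,0],[0,0,0],0.6]], "grip_force": 10}}

```text
time: 19.95
eef_pos: [0.5436, -0.0224, 0.1445]
ee_rot: [3.142, -0.0, 2.927]
contact_force: [0.0, 0.2, -0.4]
width: 0.323
gripper_force: 0.0
```

Request:
{"op": "arm_command", "data": {"increments": [[[0,0,0],[0,0,0],0.6],[[0,0,-5],[0,0,0],0.6],[[0,0,-10],[0,0,0],0.6],[[0,0,-20],[0,0,0],0.6],[[0,0,-40],[0,0,0],0.6]]}}

```text
time: 20.37
eef_pos: [0.5423, -0.0223, 0.2184]
ee_rot: [-3.141, -0.005, 2.927]
contact_force: [-0.0, -0.8, 0.2]
width: 0.401
gripper_force: 0.0
```

Request:
{"op": "arm_command", "data": {"increments": [[[0,0,-40],[0,0,0],0.6],[[30,20,-20],[0,0,0],0.6],[[35,20,0],[0,0,0],0.6],[[35,20,0],[0,0,0],0.6],[[0,40,0],[0,0,0],0.6]]}}

```text
time: 20.78
eef_pos: [0.4618, 0.0965, 0.2812]
ee_rot: [-3.141, -0.0, 2.925]
contact_force: [2.8, -0.8, 1.7]
width: 0.402
gripper_force: 0.0
```

Request:
{"op": "arm_command", "data": {"increments": [[[0,40,0],[0,0,0],0.6],[[0,40,0],[0,0,0],0.6],[[0,40,0],[0,0,0],0.6],[[0,40,0],[0,0,0],0.6],[[0,0,0],[0,0,0],0.6]]}}

```text
time: 21.2
eef_pos: [0.5019, 0.2582, 0.2803]
ee_rot: [3.14, 0.001, 2.93]
contact_force: [0.6, -0.1, 0.4]
width: 0.4
gripper_force: 0.0
```

```bash
python3 -c "
from h import *
s=rk()
i=robot.capture('side')[:,:,::-1]
cv2.imwrite('pics/side7.png',i)
cv2.imwrite('pics/crop7.png',np.hstack([cv2.resize(i[150:450,240:480],(440,550)),cv2.resize(i[215:295,320:370],(344,550),interpolation=cv2.INTER_CUBIC).clip(0,127)*2]))"
```

```text
t21.20 rack [ 251.  -134.4  280.3] world [501.9 258.2 280.3] rpy [1.7989e+02 8.0000e-02 1.6789e+02] F [-0.4 -0.4  0.4] w 0.4 g 0.0 q6 -1.0
```

View pics/crop7.png

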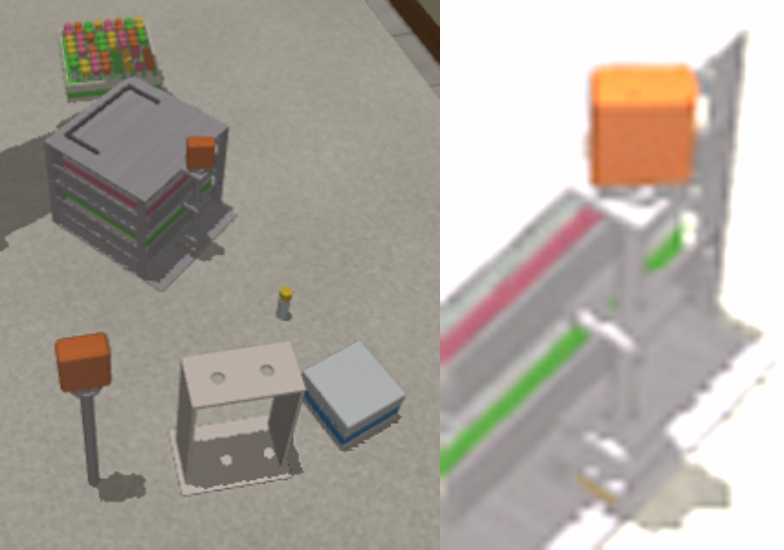

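Crop 7 shows the rod seated with its collar on the top tab, both trays in, and the vial and boxes undisturbed. The second free rod is not in view where it was, at side (392,395). I've used my picture views, so I'll trace it numerically.

```bash
python3 -c "
from h import *
cv2.imwrite('pics/top7.png',robot.capture('top')[:,:,::-1])
for f in('side0','side1','side2','side3','side4','side6','side7','top0','top3','top7'):
    i=cv2.imread(f'pics/{f}.png').astype(int)
    m=((i[:,:,2]>2.2*i[:,:,0]+20)&(i[:,:,2]>1.4*i[:,:,1])).astype(np.uint8)
    n,l,st,c=cv2.connectedComponentsWithStats(m)
    print(f,[(*c[k].round().astype(int).tolist(),int(st[k,4])) for k in range(1,n) if st[k,4]>25 and not(c[k][0]>545 and f[0]=='t') and not (270<c[k][0]<330 and c[k][1]<200)])
a,b=cv2.imread('pics/side0.png')[360:470,365:410].astype(int),cv2.imread('pics/side7.png')[360:470,365:410].astype(int)
print(np.abs(a-b).mean())
print(cv2.imread('pics/side7.png')[360:470:10,365:410:6].mean(2).astype(int))
"
```

```text
side0 [(284, 340, 354), (360, 348, 350), (392, 395, 700)]
side1 [(285, 346, 739), (360, 348, 356), (392, 395, 699)]
side2 [(285, 347, 792), (358, 355, 87), (392, 396, 705)]
side3 [(284, 340, 372)]
side4 [(285, 340, 394)]
side6 [(285, 341, 417)]
side7 [(349, 232, 176), (284, 340, 355)]
top0 [(167, 209, 78), (145, 213, 86), (127, 218, 51), (521, 238, 416), (162, 236, 85), (133, 240, 27), (455, 245, 146), (122, 246, 52), (462, 307, 377)]
top3 [(168, 209, 78), (145, 213, 86), (127, 218, 51), (162, 236, 84), (122, 246, 54), (462, 307, 379)]
top7 [(313, 210, 115), (158, 236, 49), (462, 307, 379)]
19.965589225589227
[[175 175 175 175 175 176 175  90]
 [134 161 160 151  76  74  72  91]
 [178 174 174 174  74  74 108 147]
 [103 104 104 104  74  73 155 147]
 [180 105 104 103 102 102  93 151]
 [103 103 102 101 183 166 155 155]
 [152 154 152 158 151 145 152 153]
 [149 150 152 147 142 155 141 151]
 [148 147 147 140 149 144 152 149]
 [149 147 152 145 145 147 149 151]
 [148 142 148 153 143 149 148 148]]
```

```bash
python3 -c "
from h import *
def two(a,b):
    o1,d1=ray('side',*a);o2,d2=ray('top',*b);t=np.linalg.lstsq(np.c_[d1,-d2],o2-o1,rcond=None)[0];return ((o1+d1*t[0]+o2+d2*t[1])*500).round()
print('missing grip',two((392,395),(521,238)),'base',atz('side',378,458,0)*1e3)
print('other grip',two((285,346),(462,307)),'base',atz('side',291,414,0)*1e3)
a=cv2.imread('pics/top0.png');c=cv2.imread('pics/top7.png');b=cv2.imread('pics/top3.png')
for n,x in(('t3',b),('t7',c)):
    d=(np.abs(a.astype(int)-x).max(2)>40).astype(np.uint8);d=cv2.morphologyEx(d,cv2.MORPH_OPEN,np.ones((2,2)))
    k,l,st,ce=cv2.connectedComponentsWithStats(d)
    print(n,[(st[j].tolist()) for j in range(1,k) if st[j,4]>12])
a=cv2.imread('pics/side0.png');x=cv2.imread('pics/side7.png')
d=(np.abs(a.astype(int)-x).max(2)>40).astype(np.uint8);d=cv2.morphologyEx(d,cv2.MORPH_OPEN,np.ones((2,2)))
k,l,st,ce=cv2.connectedComponentsWithStats(d);print('s7',[(st[j].tolist()) for j in range(1,k) if st[j,4]>12])
"
```

```text
missing grip [ 485. -393.  219.] base [ 485.46112507 -399.04047157    0.        ]
other grip [ 363. -282.  221.] base [ 361.03063212 -284.43485692    0.        ]
t3 [[0, 3, 640, 477, 217756], [154, 78, 227, 402, 49761], [628, 229, 12, 10, 86], [0, 370, 28, 56, 1363], [627, 415, 13, 59, 471], [0, 423, 149, 57, 6154], [257, 444, 10, 11, 82], [260, 445, 58, 35, 984], [341, 466, 13, 14, 72]]
t7 [[0, 110, 186, 370, 45861], [309, 203, 10, 19, 155], [321, 208, 18, 24, 155], [316, 221, 10, 10, 62], [477, 227, 62, 32, 986], [334, 237, 10, 12, 67], [447, 237, 17, 20, 278], [18, 245, 6, 3, 14], [573, 275, 30, 21, 495], [51, 321, 8, 7, 35], [44, 329, 11, 12, 74], [40, 342, 5, 9, 25], [46, 343, 11, 18, 78], [0, 352, 22, 21, 287], [145, 356, 35, 124, 2956], [41, 361, 6, 5, 25], [73, 370, 3, 5, 13], [296, 411, 44, 21, 443], [353, 437, 6, 8, 31], [288, 466, 12, 3, 26]]
s7 [[0, 0, 74, 215, 12175], [47, 0, 25, 65, 733], [131, 0, 53, 96, 2939], [266, 0, 23, 18, 285], [295, 0, 12, 19, 192], [314, 0, 13, 12, 103], [274, 20, 40, 97, 2765], [168, 128, 12, 10, 72], [85, 138, 184, 171, 11790], [272, 217, 5, 4, 13], [342, 225, 33, 35, 563], [322, 247, 34, 36, 410], [354, 263, 11, 10, 45], [0, 271, 94, 75, 1799], [355, 270, 20, 17, 166], [330, 290, 41, 22, 388], [147, 313, 19, 35, 344], [350, 337, 22, 27, 451], [134, 363, 9, 6, 23], [85, 367, 43, 21, 238], [353, 373, 7, 19, 86], [375, 375, 30, 98, 1466], [361, 399, 6, 5, 25]]
```

```bash
python3 -c "
from h import *
for f in('top0','top7'):
    i=cv2.imread(f'pics/{f}.png')[264:306:2,555:618:3]
    print(f);print('\n'.join(' '.join('%3d/%3d'%(p[2],p[0]) for p in r) for r in i))
print(atz('top',588,285,.008),atz('top',573,285,.008),atz('top',602,285,.008), atz('top',600,190,0),atz('top',638,285,0))
" | cut -c1-170
```

```text
top0
128/120 130/122 129/121 129/121 123/116 124/117 124/116 126/119 129/121 127/119 129/122 126/119 126/119 130/122 129/121 130/121 129/122 130/121 131/123 130/123 129/121
128/119 126/118 127/120 127/118 126/118 125/118 126/119 127/120 128/120 124/116 126/120 126/119 128/120 129/123 129/122 129/121 129/122 127/119 129/122 130/123 130/122
125/117 123/116 126/119 124/117 127/119 129/121 126/119 129/121 130/122 126/118 122/114 127/119 131/123 131/123 131/124 126/117 128/121 129/121 130/122 132/124 132/124
126/118 125/117 127/121 125/118 127/120 129/122 125/118 132/125 131/123 127/119 127/120 128/121 130/123 126/119 133/125 129/120 129/122 128/121 130/123 134/125 135/128
126/119 127/120 129/122 128/120 129/121 129/122 126/118 131/124 131/123 126/118 128/121 127/120 129/121 126/118 132/124 130/122 131/124 130/122 130/122 131/124 131/123
125/118 128/121 126/119 127/121 129/121 130/122 129/120 128/120 130/123 127/119 127/120 125/119 126/119 130/122 131/124 132/125 134/126 132/124 131/123 129/121 129/121
128/121 131/123 127/119 125/119 128/120 128/121 127/119 128/120 126/119 128/121 129/120
[... 5436 characters left out ...]
8 144/135 149/141 153/144
148/141 146/138 147/138 149/141 151/142 148/140 148/139 147/140 143/134 146/137 147/139 145/137 148/139 148/140 151/142 153/145 150/142 147/138 147/138 149/141 152/143
147/138 146/137 144/135 147/138 150/142 150/142 149/140 150/142 145/136 145/137 148/140 150/140 145/137 147/139 151/142 151/142 148/138 144/136 147/138 149/140 149/140
148/139 148/139 145/136 145/136 149/140 150/141 152/143 152/143 149/140 146/138 148/139 148/139 147/139 150/141 151/141 152/143 148/138 147/138 148/139 149/141 149/141
[ 0.42087069 -0.62588909  0.008     ] [ 0.42062238 -0.59209188  0.008     ] [ 0.42109311 -0.65757895  0.008     ] [ 0.63976823 -0.67864893  0.        ] [ 0.42228027 -0.74
```

The missing look-alike rod lies flat and stable on the bench at about (0.42, -0.62) m. The gripper's body must have tipped it over during the pick-up. It has not fallen off, and trying to balance it on end again would risk more than it mends, so I'm leaving it and handing in.

```bash
python3 -c "
from bench import robot
print(robot.hand_in())"
```

```text
the job is handed in; nothing more can be done
None
```

The job is handed in: the upper tray is in to its stop, the locking rod is fully home through all four tabs and pins both trays, and the vial and boxes look untouched, but I knocked over a free-standing look-alike rod while picking up the right one, and it is still lying on the bench.

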